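Put the studio bench in order

ROBOT

A 6-joint arm with a two-finger parallel gripper is mounted at the origin on the work surface. World frame = base frame: x ahead of the robot, y to its left, z up, the work surface at z = 0. Lengths are in mm, angles in degrees, forces in N, time in s.
With the tool pointing down it reaches from about 400 to 825 mm from the base axis. Payload 7 kg.
Tool frame: the origin (TCP) lies at the very end of the fingers, on their centre line; the grasp point (between the pads) lies 19 mm behind it; z points along the fingers, y is the line along which they close (so a half turn about z gives the same grasp; the last joint's range is limited). The gripper opens to 85 mm and grips with 20 to 120 N. Pads are 22 mm wide; open, the fingers measure 114 mm over their backs; the gripper's body (76 mm by 85 mm) begins 54 mm behind the grasp point. The pads swing forward as they close: fully open they stand 13 mm farther back than shut.
Start: joints at [85.319, 20.546, 0.682, 0, -70.136, -16.507], TCP at [243.972, 629.343, 231.302] pointing down, gripper open.
Joint ranges: [-176.03, 176.03], [-82.01, 121.73], [-58.28, 71.71], [-173.87, 95.51], [-174.79, -0.11], [-173.66, 173.66]. Speed limits (degrees/s): [136.94, 136.94, 172.46, 180, 180, 180].

INTERFACE

Orientations are given as [roll, pitch, yaw] about the fixed x, y, z axes, in that order (R = Rz(yaw) Ry(pitch) Rx(roll)).
In Python, from station import manip gives the robot as it stands.
- The arm moves only by the shell command python3 nudge.py [OPENING] [FORCE], which reads ROWS from standard input. ROWS is a JSON list of rows, 1 to 12 of them, each an object with the fields pos (a list: dx, dy, dz in units of 25 mm), turn_vec (a list: a rotation vector rx, ry, rz in units of 4 degrees); a field left out counts as zero; each row shifts and turns the commanded pose from where the row before left it, along the tool's axes as they then stand; what a row does not reach is not made up. A row lasts 1/12 s, in which the tool goes at most 41.7 mm and 7.16 degrees, less where a joint would pass 70% of its speed; a pose out of reach is approached as far as the arm can. OPENING is the finger opening in mm, set as the command begins (- or left out keeps the last). The fingers move at their own pace and stop on an object; FORCE is the grip in N (left out, the last holds). Time passes only in rows, so rows that do not move let the fingers close. It prints the time, the measured TCP pose, the force, the opening and the grip force at its end. Input that does not fit is refused with a message, and nothing moves.
- manip.sense(): the state, without advancing time (a new reading comes with each control period).
- manip.get_image(name): name is "scene" or "top" or "wrist"; returns the picture (480x640x3 uint8, red, green, blue); there is no depth.
- manip.camera_params(name): a dict with "mtx" (3x3 intrinsics, pixels), "extrinsics" (4x4, takes a point from camera to world coordinates); the wrist camera has in their place "hand_eye" (4x4, takes a point from camera to tool coordinates, whose origin is the TCP and whose axes are the flange's). Camera axes: x right, y up, looking along -z (the intrinsics and any distortion apply to the point x, -y, -z); pixel columns grow to the right and rows downward; lengths in mm; the calibration is good to about 2 mm. A picture is of the moment at which its call begins: read the wrist's pose just before it. camera_params takes no time and is no camera call.
- manip.close_job(): hands the job in; it is judged then, once.
The state is a dict: "time": time; "joint_positions": joint angles; "qd": joint speeds; "joint_efforts": joint torques, N m; "position": TCP position; "orientation": TCP orientation; "force": force on the tool from outside, world axes, zero at the start; "moment": the same for the moment, N m; "finger_gap": finger opening in mm; "gripper_force": force on a finger pad.
Only numpy, scipy, OpenCV 4.12 (cv2) and the standard library are available. Lean on these libraries where they do the work, as an engineer would, in place of code of your own. Each camera call takes 0.05 s, during which the arm holds its last target. There are 200 camera calls.

TASK

Put the painting things back where they belong: the two closed paint pots upright in the wooden tray, the large pot in the wider bay and the small one in the narrower bay; the flat paintbrush lying flat and lengthwise inside the long glazed tray; and both loose screw lids in the round dish, lying flat side by side on its floor, same side up as they are now. Never tip a pot over, and leave everything let go and at rest.

Things in the scene. Friction and masses are not known exactly. Their poses are not given: they have to be found in the camera images.
- large_pot: Large closed paint pot, white plastic cylinder with its cap on, 54 mm diameter, 70 mm tall, about 0.2 kg, standing upright on the table. Origin: centre of its underside, z axis up.
- small_pot: Small closed paint pot, white plastic cylinder with its cap on, 40 mm diameter, 55 mm tall, about 0.1 kg, standing upright on the table. Origin: centre of its underside, z axis up.
- large_lid: Larger loose screw lid, solid white plastic disc with a ribbed edge and a greyish top inside its rim, 46 mm diameter, 15 mm thick, lying flat on the table. Origin: centre of its underside, z axis up.
- small_lid: Smaller loose screw lid, solid white plastic disc with a ribbed edge and a greyish top inside its rim, 36 mm diameter, 14 mm thick, lying flat on the table. Origin: centre of its underside, z axis up.
- brush: Flat paintbrush with rigid bristles, 160 mm long, lying flat on the table. Origin: middle of its length, at the underside; x axis along it towards the bristles, z up. Wooden handle from x = -80 to +10 mm, 18 mm wide, 12 mm thick; steel ferrule x = +10 to +40 mm, 32 mm wide, 13 mm thick; bristles x = +40 to +80 mm, 34 mm wide, 11 mm thick. It balances about x = -5 mm; grip the handle near there.
- pot_tray: Low pale wooden tray with two bays; fixed to the table, yaw within 0.15 rad. Origin: centre of its underside. Outside 86 mm (its x) by 146 mm (its y), walls 25 mm high and 6 mm thick, inner floor 5 mm up. The wider bay is 72 mm along y by 74 mm along x, centred at x = 0, y = +31 mm; the narrower bay is 56 mm along y by 74 mm along x, centred at x = 0, y = -39 mm.
- brush_tray: Long shallow glazed ceramic tray, open on top; fixed to the table, yaw within 0.15 rad. Origin: centre of its underside. Outside 88 mm (its x) by 208 mm (its y, the long way), walls 18 mm high and 4 mm thick, inner floor 4 mm up.
- lid_dish: Round shallow white ceramic dish; fixed to the table, yaw within 0.15 rad. Origin: centre of its underside. Outside 140 mm diameter at the rim, 20 mm high, slightly flared wall 4 mm thick, flat inner floor 5 mm up and 124 mm across; there is room for both lids side by side, centres 54 mm apart, each 27 mm from the dish's centre.

How it is judged:
By the outcome, as a careful person would: the job done as asked, in the order asked, and still so for the second after the job is handed in, with the robot touching nothing.
It also fails if it takes over 122 s, if anything falls off the work surface, if the arm or the gripper's body presses on something with over 40 N, if the wrist force passes 120 N, or if a joint passes its speed limit or range.

## Working session

There is one attempt and no reset: what is moved stays moved. The work goes in short steps, Python scripts to look and compute and a shell command to move; the robot and the scene stay as the last step left them, time stands still between calls to the robot, and variables do not carry over. Pictures are saved under pics/ and viewed, at most 14 in all, crops included, and the job is handed in when it is done.

```bash
ls; mkdir -p pics; python3 - <<'E'
from station import manip
import cv2,numpy as np
np.set_printoptions(precision=3,suppress=True)
for n in("top","scene"):
    cv2.imwrite(f"pics/{n}0.png",manip.get_image(n)[:,:,::-1])
for n in("top","scene","wrist"): print(n,manip.camera_params(n))
print(manip.sense())
E
```

```text
nudge.py
pics
station.py
top {'mtx': array([[438.937,   0.   , 318.8  ],
       [  0.   , 438.937, 240.397],
       [  0.   ,   0.   ,   1.   ]]), 'extrinsics': array([[ -0.093,   0.971,  -0.221, 365.496],
       [ -0.996,  -0.09 ,   0.026,   7.168],
       [  0.006,   0.223,   0.975, 837.423],
       [  0.   ,   0.   ,   0.   ,   1.   ]])}
scene {'mtx': array([[557.555,   0.   , 321.95 ],
       [  0.   , 557.555, 238.05 ],
       [  0.   ,   0.   ,   1.   ]]), 'extrinsics': array([[  -0.34 ,   -0.711,    0.615, 1199.184],
       [   0.94 ,   -0.253,    0.228,  259.086],
       [  -0.007,    0.656,    0.755,  843.253],
       [   0.   ,    0.   ,    0.   ,    1.   ]])}
wrist {'mtx': array([[376.945,   0.   , 325.192],
       [  0.   , 376.945, 236.043],
       [  0.   ,   0.   ,   1.   ]]), 'hand_eye': array([[   0.   ,    0.951,    0.308,   78.123],
       [   1.   ,   -0.   ,   -0.001,   -0.929],
       [  -0.   ,    0.308,   -0.951, -143.542],
       [   0.   ,    0.   ,    0.   ,    1.   ]])}
{'time': 0.1, 'joint_positions': array([ 85.321,  20.585,   0.64 ,  -0.018, -70.137, -16.507]), 'qd': array([-0.019, -0.042,  0.144, -0.019,  0.009,  0.02 ]), 'joint_efforts': array([ -0.002, -58.477,  29.411,   6.954,  -0.003,   0.   ]), 'position': array([243.814, 628.965, 230.484]), 'orientation': array([179.916,  -0.008, -21.192]), 'force': array([0.054, 0.283, 0.282]), 'moment': array([0.014, 0.046, 0.032]), 'gripper_force': 0.0, 'finger_gap': 85.48966990652116}
```
"distortion" - no dist coefs present. OK.

View pics/top0.png

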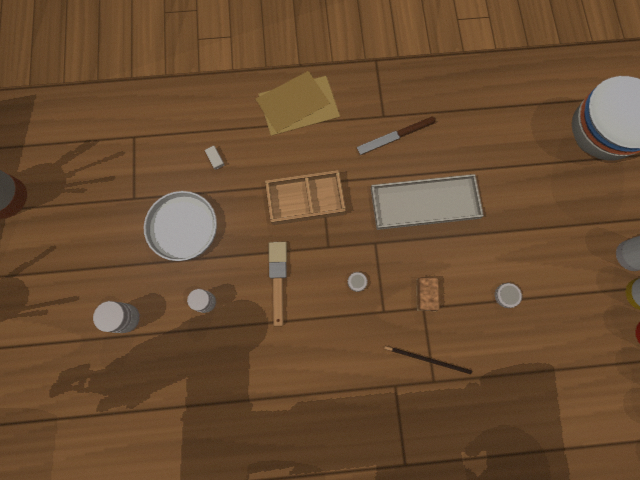

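View pics/scene0.png

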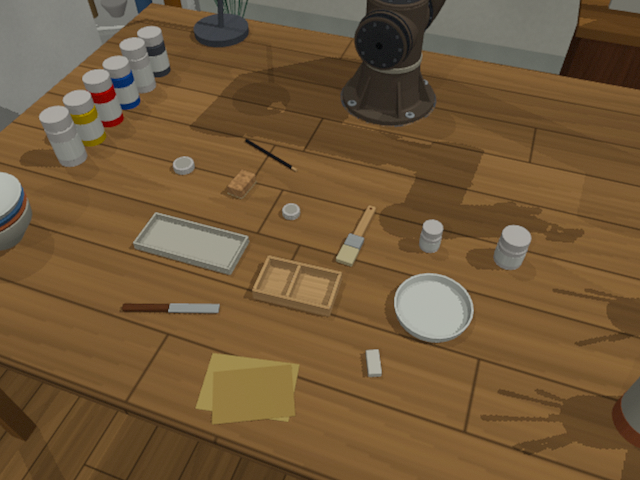

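```bash
cat > h.py <<'E'
import numpy as np, cv2
from scipy.spatial.transform import Rotation as R
from station import manip
np.set_printoptions(precision=1,suppress=True)
def grab(name):
    s=manip.sense(); im=manip.get_image(name); p=manip.camera_params(name); K=p["mtx"]
    if name=="wrist":
        T=np.eye(4); T[:3,:3]=R.from_euler("xyz",s["orientation"],degrees=True).as_matrix(); T[:3,3]=s["position"]
        E=T@p["hand_eye"]
    else: E=p["extrinsics"]
    return im,K,E
def ray(uv,K,E):
    uv=np.atleast_2d(uv); d=np.c_[(uv[:,0]-K[0,2])/K[0,0],-(uv[:,1]-K[1,2])/K[1,1],-np.ones(len(uv))]
    return E[:3,3],d@E[:3,:3].T
def onz(uv,K,E,z):
    o,d=ray(uv,K,E); return (o+d*((z-o[2])/d[:,2])[:,None])
def proj(P,K,E):
    c=(np.atleast_2d(P)-E[:3,3])@E[:3,:3]; return np.c_[K[0,2]+K[0,0]*c[:,0]/-c[:,2],K[1,2]+K[1,1]*c[:,1]/c[:,2]]
def tri(a,b):  # each (uv,K,E)
    A=np.zeros((3,3));v=np.zeros(3)
    rs=[ray(*a),ray(*b)]
    for o,d in rs:
        d=d[0]/np.linalg.norm(d[0]);M=np.eye(3)-np.outer(d,d);A+=M;v+=M@o
    P=np.linalg.solve(A,v)
    return P,[float(np.linalg.norm(np.cross(P-o,d[0]/np.linalg.norm(d[0])))) for o,d in rs]
def blobs(im,lo,hi,amin=60,box=None,k=0):
    m=cv2.inRange(cv2.cvtColor(im,cv2.COLOR_RGB2HSV),lo,hi)
    if box: z=np.zeros_like(m);x0,y0,x1,y1=box;z[y0:y1,x0:x1]=m[y0:y1,x0:x1];m=z
    if k: m=cv2.morphologyEx(m,cv2.MORPH_OPEN,np.ones((k,k),np.uint8))
    cs,_=cv2.findContours(m,cv2.RETR_EXTERNAL,cv2.CHAIN_APPROX_NONE)
    return [c for c in cs if cv2.contourArea(c)>amin]
E
python3 - <<'E'
from h import *
for n in("top","scene"):
    im,K,E=grab(n)
    for c in blobs(im,(0,0,80),(179,70,255)):
        u,a,ang=cv2.minAreaRect(c); print(n,np.array(u),np.array(a),round(ang,1),cv2.contourArea(c),onz(u,K,E,10)[0][:2])
    if n=="top":
        for nm,uv,z in(("ptray",(305,197),25),("btray",(427,202),18),("brush",(278,289),12),("lpot",(110,317),70),("spot",(199,300),55)):print(nm,onz(uv,K,E,z)[0])
E
```

```text
top [115.  316.5] [31. 44.] 90.0 1110.0 [443.7 374.9]
top [201.2 300.6] [27.7 22.4] 26.6 492.5 [458.3 214.9]
top [508. 295.] [24. 26.] 90.0 496.0 [ 415.3 -360.4]
top [635.5 292.5] [ 7. 25.] 0.0 128.0 [ 397.6 -601.8]
top [356.5 281.5] [19. 19.] 90.0 274.5 [467.1 -78.8]
top [277.5 269. ] [16. 17.] 90.0 243.5 [504.8  68.4]
top [627.5 253. ] [34. 23.] 90.0 587.5 [ 473.6 -605.7]
top [180.  225.5] [69. 72.] 90.0 3960.0 [607.6 251. ]
top [426.8 201.4] [ 44.8 108.9] 84.0 4615.5 [ 612.3 -235.1]
top [214.2 157.4] [22.4 10.7] 63.4 217.5 [743.6 179.1]
top [378.1 142.1] [ 8.6 43.4] 67.1 317.5 [ 746.7 -154.6]
top [596.9 135.5] [70.2 21.3] 49.0 99.5 [ 720.7 -604.4]
top [612.5 112. ] [72. 53.] 90.0 2948.0 [ 769.9 -649.2]
ptray [638.3   3.9  25. ]
btray [ 608.6 -232.9   18. ]
brush [466.4  70.1  12. ]
lpot [438.  356.7  70. ]
spot [454.7 207.4  55. ]
scene [630.5 404.5] [55. 17.] 90.0 551.0 [682.8 580.5]
scene [373.3 362.8] [27.5 14.1] 83.7 342.0 [748.8 180.9]
scene [193.5 307.5] [ 9. 51.] 90.0 414.0 [ 751.6 -153.1]
scene [433.5 307.5] [69. 79.] 90.0 4240.5 [607.5 250.9]
scene [353.2 242.4] [17.7 16.4] 18.4 212.0 [509.8  69.3]
scene [511.8 247. ] [30.5 45.9] 21.0 1185.5 [417.8 363.8]
scene [430.6 235.7] [21.4 33.7] 12.1 606.5 [441.8 208.6]
scene [190.3 242.3] [111.5  42.4] 14.7 4128.5 [ 616.9 -233.3]
scene [290.5 211. ] [16. 17.] 90.0 228.0 [471.7 -79. ]
scene [ 17.3 225.3] [17.8 52.4] 40.2 472.0 [ 694.4 -587. ]
scene [ 11.  195.5] [47. 22.] 90.0 707.5 [ 628.5 -658.2]
scene [183.3 165.1] [17.7 20.9] 76.0 296.0 [ 419.9 -358.9]
scene [402.6  67.6] [10.9 44.4] 67.5 129.0 [-125.2    5.3]
scene [109.3  94.7] [ 65.  164.3] 48.6 7152.5 [ 244.3 -671.3]
scene [624.   6.] [12. 30.] 90.0 302.0 [-682.7  562.4]
scene [500.8  25.3] [149.   76.5] 9.9 8813.0 [-439.8  222.1]
scene [296.5  18.5] [ 37. 139.] 90.0 3441.0 [-279.2 -362.8]
scene [199.   7.] [14. 36.] 90.0 346.5 [-246.7 -675.6]
scene [69.  65.5] [131. 138.] 90.0 9824.5 [ 164.5 -853.7]
```

Careful with the scale: shifts go in units of 25 mm and turns go in units of 4 degrees. That gives: 6.88 degrees is 1.72.

```bash
echo '[{"turn_vec":[0,0,1.72]},{"turn_vec":[0,0,1.72]},{"turn_vec":[0,0,1.72]},{"turn_vec":[0,0,1.72]},{"turn_vec":[0,0,1.72]},{"turn_vec":[0,0,1.72]},{"turn_vec":[0,0,1.72]},{"turn_vec":[0,0,1.72]},{"turn_vec":[0,0,1.72]},{"turn_vec":[0,0,1.72]},{}]' | python3 nudge.py
echo '[{"pos":[1,-0.76,0]},{"pos":[1,-0.76,0]},{"pos":[1,-0.76,0]},{"pos":[1,-0.76,0]},{"pos":[1,-0.76,0]},{"pos":[1,-0.76,0]},{"pos":[1,-0.76,0]},{"pos":[1,-0.76,0]},{"pos":[1,-0.76,0]},{"pos":[1,-0.76,0]},{},{}]' | python3 nudge.py
python3 - <<'E'
from h import *
im,K,E=grab("wrist"); cv2.imwrite("pics/w1.png",im[:,:,::-1]); np.savez("v1.npz",im=im,K=K,E=E)
print(proj([[438,357,70],[455,207,55]],K,E),E[:3,3])
E
```

```text
time: 1.12
position: [243.9, 629.2, 231.0]
orientation: [180.0, -0.0, -90.3]
force: [-0.2, 0.3, -0.1]
finger_gap: 85.6
gripper_force: 0.0
time: 2.12
position: [434.9, 378.1, 231.4]
orientation: [-180.0, 0.0, -89.9]
force: [0.5, -0.1, -0.7]
finger_gap: 85.5
gripper_force: 0.0
[[320.8 187.3]
 [297.4 -19.8]] [434.8 300.4 375. ]
```

View pics/w1.png

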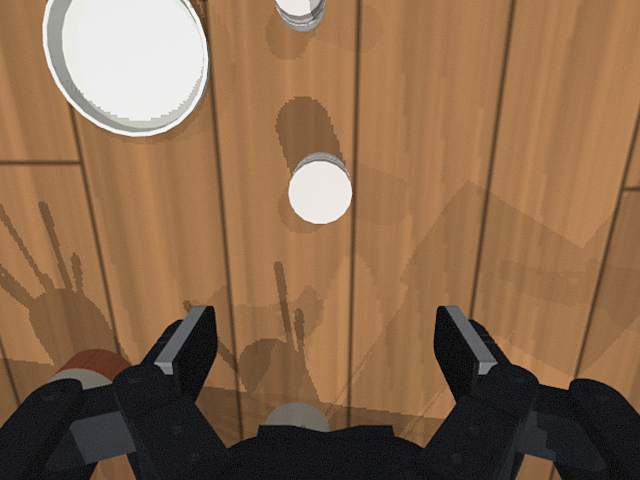

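```bash
cat > snap.py <<'E'
import sys
from h import *
im,K,E=grab("wrist"); np.savez(f"s{sys.argv[1]}.npz",im=im,K=K,E=E)
E
echo '[{"pos":[1.6,-0.8,0]},{"pos":[1.6,-1.2,0]},{"pos":[1.6,-1.2,0]},{},{}]' | python3 nudge.py >/dev/null; python3 snap.py 1
echo '[{"pos":[1.6,0,0]},{"pos":[1.6,0,0]},{"pos":[1.6,0,0]},{},{}]' | python3 nudge.py >/dev/null; python3 snap.py 2
echo '[{"pos":[1.6,0,0]},{"pos":[1.6,0,0]},{"pos":[1.6,0,0]},{},{}]' | python3 nudge.py >/dev/null; python3 snap.py 3
echo '[{"pos":[1.6,0,0]},{"pos":[1.6,0,0]},{"pos":[1.6,0,0]},{},{}]' | python3 nudge.py >/dev/null; python3 snap.py 4
echo '[{"pos":[1.6,0,0]},{"pos":[1.6,0,0]},{"pos":[1.6,0,0]},{},{}]' | python3 nudge.py >/dev/null; python3 snap.py 5
echo '[{"pos":[1.6,0,0]},{"pos":[1.6,0,0]},{"pos":[1.6,0,0]},{},{}]' | python3 nudge.py ; python3 snap.py 6
python3 - <<'E'
from h import *
ims=[np.load(f"s{i}.npz")["im"] for i in range(1,7)]
M=np.vstack([np.hstack([cv2.resize(a[:330],None,fx=.4,fy=.4,interpolation=3) for a in ims[i:i+3]]) for i in(0,3)])
cv2.imwrite("pics/sweep.png",M[:,:,::-1])
for i in range(1,7):
    d=np.load(f"s{i}.npz"); print(i,d["E"][:3,3])
E
```

```text
time: 4.92
position: [503.6, -324.0, 230.7]
orientation: [180.0, 0.0, -90.0]
force: [-0.3, 0.6, 0.1]
finger_gap: 84.9
gripper_force: 0.0
1 [503.1 197.2 374.7]
2 [502.1  77.8 375.2]
3 [502.8 -42.  374.9]
4 [ 503.1 -162.   374.6]
5 [ 503.3 -281.9  374.3]
6 [ 503.5 -401.6  374.2]
```

View pics/sweep.png

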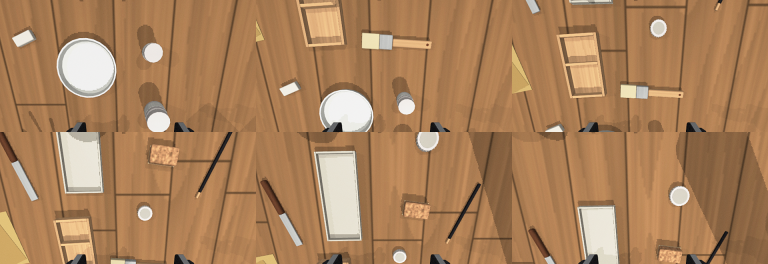

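```bash
python3 - <<'E'
from h import *
V={n:np.load(n+".npz") for n in("v1","s1","s2","s3","s4","s5","s6")}
for n,d in V.items():
    for v in (100,235):
        for c in blobs(d["im"],(0,0,v),(179,60,255),300,(0,0,640,330),3):
            e=cv2.fitEllipse(c); print(n,v,np.array(e[0]),np.array(e[1]),"area",cv2.contourArea(c),np.array(cv2.boundingRect(c)))
E
```

```text
v1 100 [319.9 188.3] [62.6 71.4] area 3505.0 [288 152  64  72]
v1 100 [299.3  12.5] [34.3 46.3] area 1068.5 [276   0  49  32]
v1 100 [127.3  60.5] [140.9 175.8] area 18713.0 [ 42   0 168 137]
v1 235 [326.8 193.5] [43.2 64. ] area 1954.5 [303 163  48  60]
v1 235 [132.4  50.8] [142.9 168.4] area 347.0 [148   9  60 126]
v1 235 [134.   55.6] [122.1 137.9] area 12969.0 [ 63   0 139 120]
s1 100 [391.4 292.3] [58.2 82.6] area 3743.0 [360 252  65  78]
s1 100 [380.9 130.9] [48.7 51.5] area 1968.5 [355 107  52  50]
s1 100 [215.8 169. ] [142.1 155.2] area 17320.0 [141  95 150 149]
s1 100 [60.2 95.8] [33.4 60.1] area 1480.0 [31 75 59 42]
s1 235 [396.1 305.3] [48.6 56.2] area 2146.0 [368 281  57  49]
s1 235 [383.4 131.7] [43.6 46.2] area 1580.5 [361 109  45  47]
s1 235 [218.2 166.1] [115.4 128.1] area 11584.5 [156 108 129 118]
s1 235 [216.7 171. ] [140.1 155.4] area 373.0 [142  96 119  74]
s1 235 [56.2 95.7] [26.8 52.5] area 996.0 [32 77 49 39]
s2 100 [373.6 258. ] [42.  58.2] area 1911.0 [352 230  46  56]
s2 100 [226.7 277.8] [106.2 140.3] area 11360.5 [158 223 136 107]
s2 100 [ 85.2 221.3] [25.
[... 1040 characters left out ...]
 100 [201.2  73.7] [114.8 187.7] area 15351.0 [140   0 120 154]
s4 235 [362.5 203.6] [33.3 34.4] area 898.0 [346 187  35  34]
s5 100 [358.6 310. ] [33.6 34.1] area 897.5 [342 293  34  35]
s5 100 [ 85.7 242.2] [ 17.3 124.1] area 1401.0 [ 58 203  58  82]
s5 100 [207.7 151.5] [106.5 287.3] area 21072.5 [145  47 121 226]
s5 100 [428.1  21.7] [50.5 58.6] area 2248.0 [400   0  58  50]
s5 235 [430.1  16.5] [48.2 54.9] area 442.5 [404   0  53  46]
s6 100 [217.4 251.7] [101.2 172.7] area 12249.0 [163 183 105 147]
s6 100 [418.1 159.3] [48.7 50.7] area 1938.0 [393 135  51  50]
s6 235 [226.6 248.1] [ 63.9 128.9] area 5653.0 [188 194  71 115]
s6 235 [419.5 160.1] [44.8 48.5] area 1704.5 [396 137  48  47]
```

```bash
python3 - <<'E'
from h import *
d=np.load("s3.npz");im=d["im"]
cv2.imwrite("pics/c3.png",cv2.resize(im[60:260,90:450],None,fx=2.2,fy=2.2,interpolation=cv2.INTER_CUBIC)[:,:,::-1])
V={n:np.load(n+".npz") for n in("v1","s1","s2","s3","s4","s5","s6")}
def T(nm,a,ua,b,ub):
    P,r=tri((ua,V[a]["K"],V[a]["E"]),(ub,V[b]["K"],V[b]["E"]));print(nm,P,np.array(r));return P
T("small pot","s1",(383.4,131.7),"s2",(376.3,266.7))
T("small lid","s3",(365.8,70.3),"s4",(361.9,202.4))
T("small lid","s4",(361.9,202.4),"s5",(358.6,310))
T("small lid","s3",(365.8,70.3),"s5",(358.6,310))
T("ferrule","s2",(324.4,104.5),"s3",(325.1,230.2))
for n in("v1","s1"):
    for v in(100,150,200,235):
        for c in blobs(V[n]["im"],(0,0,v),(179,60,255),1500,(280,120,480,400),3): print(n,v,np.array(cv2.boundingRect(c)),np.array(cv2.minEnclosingCircle(c)[0]))
h=cv2.cvtColor(im,cv2.COLOR_RGB2HSV)
for uv in((380,233),(410,234),(290,230),(360,200),(175,120),(183,190),(450,250)):print(uv,h[uv[1]-1:uv[1]+2,uv[0]-1:uv[0]+2].mean((0,1)))
E
```

```text
small pot [455.2 210.4  55.8] [0.1 0.1]
small lid [466.4 -79.4  10.1] [0. 0.]
small lid [466.3 -78.9   8. ] [0.1 0.1]
small lid [466.4 -79.5   9. ] [0.1 0.1]
ferrule [502.7  69.3  10.5] [0.1 0.1]
v1 100 [288 152  64  72] [319.5 187.6]
v1 150 [288 161  64  63] [319.4 191.3]
v1 200 [289 162  63  62] [319.7 192.1]
v1 235 [303 163  48  60] [320.1 192.3]
s1 100 [360 252  65  80] [392.4 290.9]
s1 100 [355 120  52  37] [380.7 131.2]
s1 150 [367 280  58  52] [396.  305.5]
s1 200 [368 280  57  52] [396.5 306. ]
s1 235 [368 281  57  50] [396.1 305.8]
(380, 233) [ 16.2 110.2 231.6]
(410, 234) [ 16.6 108.  234.6]
(290, 230) [ 23.4  57.  240.3]
(360, 200) [ 14.8 133.7 182.8]
(175, 120) [ 16.4 107.1 236.9]
(183, 190) [ 16.2 109.4 234.2]
(450, 250) [ 14.7 135.4 179.2]
```

View pics/c3.png

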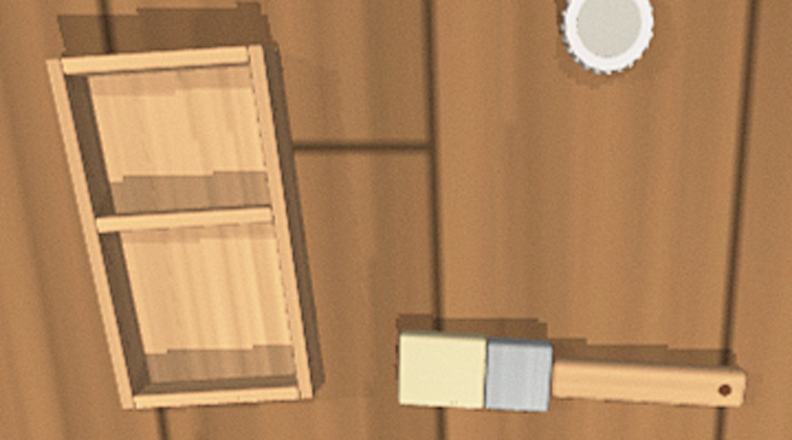

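```bash
python3 - <<'E'
from h import *
V={n:np.load(n+".npz") for n in("v1","s1","s2","s3","s4","s5","s6")}
def T(nm,a,ua,b,ub):
    P,r=tri((ua,V[a]["K"],V[a]["E"]),(ub,V[b]["K"],V[b]["E"]));print(nm,P,np.array(r));return P
def Z(nm,a,ua,z): print(nm,onz(ua,V[a]["K"],V[a]["E"],z))
T("large pot","v1",(319.7,192.1),"s1",(396.3,305.8))
im,K,E=grab("top"); V["top"]=dict(K=K,E=E)
T("dish s1/top","s1",(215.8,169),"top",(180.2,225.6))
Z("dish s1","s1",(215.8,169),20);Z("llid s6","s6",(418.1,159.3),15);Z("slid s4","s4",(361.9,202.4),14)
Z("spot s1","s1",(383.4,131.7),55)
def quad(n,lo,hi,box,amin=600):
    for c in blobs(V[n]["im"],lo,hi,amin,box):
        h=cv2.convexHull(c)
        for e in np.arange(2,12):
            q=cv2.approxPolyDP(h,float(e),True)
            if len(q)<=4: break
        print(n,"quad",q[:,0].tolist(),"rect",[np.array(x) for x in cv2.minAreaRect(c)]); 
print("pot tray/brush"); 
for n,b in(("s2",(60,0,460,330)),("s3",(60,60,460,330)),("s4",(90,180,300,330))): quad(n,(8,60,212),(30,126,255),b)
print("brush tray")
for n in("s4","s5","s6"): quad(n,(0,0,100),(179,60,255),(120,0,300,330),2500)
E
```

```text
large pot [438.9 360.7  71.6] [0. 0.]
dish s1/top [600.9 243.8  33.1] [0.3 0.3]
dish s1 [[605.  245.6  20. ]]
llid s6 [[ 415.6 -361.5   15. ]]
slid s4 [[466.8 -80.3  14. ]]
spot s1 [[455.2 210.5  55. ]]
pot tray/brush
s2 quad [[343, 99], [437, 104], [435, 121], [343, 115]] rect [array([389.9, 109.5]), array([95.7, 17.9]), array(3.9)]
s2 quad [[307, 85], [305, 122], [265, 119], [267, 82]] rect [array([285.8, 102.1]), array([42.7, 37.7]), array(3.7)]
s2 quad [[207, 18], [220, 110], [132, 116], [124, 24]] rect [array([171.6,  67.2]), array([94.6, 88.9]), array(84.9)]
s3 quad [[342, 226], [427, 230], [425, 244], [343, 239]] rect [array([384.5, 235. ]), array([86.9, 14.8]), array(3.3)]
s3 quad [[208, 81], [231, 239], [146, 245], [111, 88]] rect [array([171.3, 163.5]), array([168.6,  97.2]), array(81.6)]
s4 quad [[219, 216], [237, 329], [157, 329], [133, 222]] rect [array([185.3, 275.2]), array([122. ,  87.6]), array(81.3)]
brush tray
s4 quad [[249, 0], [259, 149], [163, 153], [140, 0]] rect [array([199.8,  75.4]), array([159. , 109.1]), array(85.9)]
s5 quad [[246, 47], [263, 271], [179, 272], [145, 49]] rect [array([205.4, 159.9]), array([230. , 105.3]), array(85.8)]
s6 quad [[257, 183], [268, 329], [177, 329], [163, 188]] rect [array([215.6, 257.1]), array([151.3,  94.8]), array(85.7)]
```

```bash
python3 - <<'E'
from h import *
V={n:np.load(n+".npz") for n in("v1","s1","s2","s3","s4","s5","s6")}
def T(a,ua,b,ub):
    P,r=tri((ua,V[a]["K"],V[a]["E"]),(ub,V[b]["K"],V[b]["E"]));return P
def Z(a,ua,z): return onz(ua,V[a]["K"],V[a]["E"],z)
def rep(nm,P):
    P=np.array(P);c=P.mean(0);ang=[np.degrees(np.arctan2(*(P[i]-P[j])[[1,0]])) for i,j in((0,1),(3,2),(0,3),(1,2))]
    print(nm,c,"ang",np.array(ang),"len",np.array([np.linalg.norm((P[i]-P[j])[:2]) for i,j in((0,1),(3,2),(0,3),(1,2))]),"z",P[:,2])
rep("pt tri",[T("s3",(111,88),"s4",(133,222)),T("s3",(208,81),"s4",(219,216)),T("s2",(220,110),"s3",(231,239)),T("s2",(132,116),"s3",(146,245))])
rep("pt z25",Z("s3",[(111,88),(208,81),(231,239),(146,245)],25))
rep("bt tri",[T("s5",(145,49),"s6",(163,188)),T("s5",(246,47),"s6",(257,183)),T("s4",(259,149),"s5",(263,271)),T("s4",(163,153),"s5",(179,272))])
rep("bt z18",Z("s5",[(145,49),(246,47),(263,271),(179,272)],18))
for n,q in(("s2",[[343,99],[437,104],[435,121],[343,115]]),("s3",[[342,226],[427,230],[425,244],[343,239]])):rep("handle "+n,Z(n,q,12))
h2=np.mean([[343,99],[437,104],[435,121],[343,115]],0);h3=np.mean([[342,226],[427,230],[425,244],[343,239]],0)
print("handle tri",T("s2",h2,"s3",h3))
for n,b in(("s2",(260,70,315,130)),("s3",(265,200,315,250))):
    for c in blobs(V[n]["im"],(15,30,150),(35,100,255),200,b): print("bristle",n,Z(n,cv2.minAreaRect(c)[0],11),cv2.minAreaRect(c)[1])
for n,u in (("v1",(127.3,60.5)),("s1",(215.8,169))): print("dish",n,Z(n,u,20))
print("dish floor? tri", T("v1",(134,55.6),"s1",(218.2,166.1)))
E
```

```text
pt tri [640.5   5.2  24.9] ang [  3.9   3.6 -85.  -86.4] len [ 83.7  80.3 143.7 144.1] z [25.3 24.4 23.7 26.2]
pt z25 [641.1   5.2  25. ] ang [  3.8   4.2 -86.3 -86.5] len [ 84.6  84.2 144.2 143.6] z [25. 25. 25. 25.]
bt tri [ 611.1 -233.3   17.8] ang [  2.    2.7 -89.  -88.2] len [ 86.1  89.1 207.  205.9] z [19.2  9.6 24.7 17.6]
bt z18 [ 611.6 -232.4   18. ] ang [  1.    0.7 -88.8 -88.9] len [ 86.5  86.1 206.9 207.4] z [18. 18. 18. 18.]
handle s2 [443.1  73.9  12. ] ang [ -2.8  -3.5 -89.1 -91.8] len [85.7 85.  13.8 14.8] z [12. 12. 12. 12.]
handle s3 [442.7  73.7  12. ] ang [ -2.8  -3.7 -85.  -93.1] len [85.7 83.8 13.8 14.9] z [12. 12. 12. 12.]
handle tri [443.   73.8  11.5]
bristle s2 [[537.7  67.4  11. ]] (44.2885856628418, 39.54783248901367)
bristle s3 [[537.7  67.1  11. ]] (39.700408935546875, 32.409515380859375)
dish v1 [[604.7 256.5  20. ]]
dish s1 [[605.  245.6  20. ]]
dish floor? tri [612.7 247.7 -13.1]
```

```bash
echo '[{"pos":[-1.6,0,0]},{"pos":[-1.6,0,0]},{"pos":[-1.6,0,0]},{"pos":[-1.6,0,0]},{"pos":[-1.6,0,0]},{"pos":[-1.6,0,0]},{"pos":[-1.6,0,0]},{"pos":[-1.6,0,0]},{"pos":[-1.6,0,0]},{"pos":[-1.6,0,0]},{"pos":[-1.6,0,0]},{"pos":[-1.6,0,0]}]' | python3 nudge.py >/dev/null
echo '[{"pos":[-1.6,0,0]},{"pos":[-1.6,0.4,0]},{"pos":[-1.6,0.72,0]},{"pos":[-1.6,0.72,0]},{"pos":[-1.788,0.744,0]},{},{}]' | python3 nudge.py
```

```text
time: 6.6
position: [439.7, 353.2, 231.4]
orientation: [-180.0, 0.0, -89.6]
force: [-0.5, -1.1, 0.2]
finger_gap: 85.4
gripper_force: 0.0
```

Converted, 30 mm is 1.2, -7 mm is -0.28.

```bash
echo '[{"pos":[-0.28,0,0]},{"pos":[0,0,1.2]},{"pos":[0,0,1.2]},{"pos":[0,0,1.2]},{"pos":[0,0,1.2]},{"pos":[0,0,1.2]},{"pos":[0,0,1.2]},{"pos":[0,0,0.6]},{"pos":[0,0,0.48]},{},{}]' | python3 nudge.py
echo '[{},{},{},{},{},{},{},{}]' | python3 nudge.py 40 30
```

```text
time: 7.52
position: [442.5, 356.3, 24.2]
orientation: [180.0, -0.1, -90.0]
force: [0.0, 0.3, 0.7]
finger_gap: 85.4
gripper_force: 0.0
time: 8.18
position: [442.8, 357.4, 25.7]
orientation: [-179.9, 0.1, -90.0]
force: [-1.7, -1.9, 6.3]
finger_gap: 53.5
gripper_force: 31.0
```

Converted, -10 mm is -0.4, -30 mm is -1.2.

```bash
echo '[{"pos":[0,0,-0.4]},{"pos":[0,0,-1.2]},{"pos":[0,0,-1.2]},{"pos":[0,0,-1.2]},{}]' | python3 nudge.py
echo '[{"pos":[1.3,-0.784,0]},{"pos":[1.3,-0.784,0]},{"pos":[1.3,-0.784,0]},{"pos":[1.3,-0.784,0]},{"pos":[1.3,-0.784,0]},{"pos":[1.3,-0.784,0]},{"pos":[1.3,-0.784,0]},{"pos":[1.3,-0.784,0]},{"pos":[1.3,-0.784,0]},{"pos":[1.3,-0.784,0]},{},{}]' | python3 nudge.py
python3 - <<'E'
from h import *
im,K,E=grab("wrist"); cv2.imwrite("pics/w2.png",im[:,:,::-1]);np.savez("p1.npz",im=im,K=K,E=E); print(manip.sense()["position"],proj([[639,36,25],[643.6,-33.7,25]],K,E))
E
```

```text
time: 8.6
position: [444.8, 359.6, 131.4]
orientation: [-179.6, 0.4, -89.9]
force: [0.1, 1.3, -1.6]
finger_gap: 53.3
gripper_force: 32.5
time: 9.6
position: [638.9, 29.7, 124.2]
orientation: [180.0, -0.0, -90.2]
force: [-0.8, -0.4, -2.0]
finger_gap: 53.3
gripper_force: 32.8
[638.4  30.9 124.3] [[324.5 244. ]
 [316.7 138.5]]
```

View pics/w2.png

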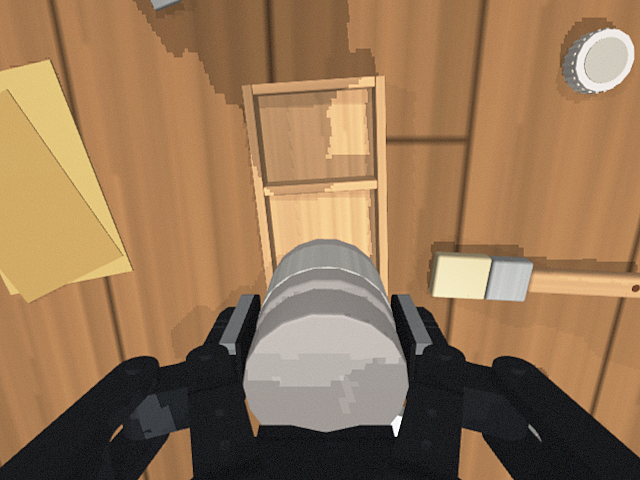

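```bash
python3 - <<'E'
from h import *
d=np.load("p1.npz");K,E=d["K"],d["E"]
print(onz([(245,87),(384,78),(266,187),(377,183)],K,E,25))
print(onz([(327,315),(327,430),(245,373),(409,373)],K,E,170))
E
```

```text
[[686.3 -63.8  25. ]
 [603.1 -68.6  25. ]
 [676.8  -3.3  25. ]
 [604.8  -5.6  25. ]]
[[638.1   7.8 170. ]
 [638.1  50.2 170. ]
 [663.4  27.9 170. ]
 [612.8  28.1 170. ]]
```

```bash
echo '[{"pos":[-0.14,0,0]},{"pos":[0,0,1]},{"pos":[0,0,1]},{"pos":[0,0,0.8]},{"pos":[0,0,0.48]},{"pos":[0,0,0.32]},{"pos":[0,0,0.172]},{},{}]' | python3 nudge.py
echo '[{},{},{},{},{}]' | python3 nudge.py 80
echo '[{"pos":[0,0,-0.8]},{"pos":[0,0,-1.2]},{"pos":[0,0,-1.2]},{"pos":[0,0,-1.2]},{"pos":[0,0,-1.2]},{},{}]' | python3 nudge.py
python3 - <<'E'
from h import *
im,K,E=grab("wrist"); np.savez("p2.npz",im=im,K=K,E=E); print(manip.sense()["position"])
for c in blobs(im,(0,0,140),(179,60,255),500,(180,100,460,420)):
    print(np.array(cv2.boundingRect(c)),cv2.minEnclosingCircle(c)); print(onz(cv2.minEnclosingCircle(c)[0],K,E,75))
E
```

```text
time: 10.4
position: [639.2, 36.3, 31.2]
orientation: [-179.9, 0.0, -89.9]
force: [-0.1, -0.4, -2.2]
finger_gap: 53.2
gripper_force: 32.8
time: 10.82
position: [638.7, 35.4, 30.2]
orientation: [-180.0, 0.0, -90.0]
force: [1.0, -0.3, -0.5]
finger_gap: 79.7
gripper_force: 0.0
time: 11.4
position: [639.7, 35.7, 172.5]
orientation: [-179.7, 0.1, -90.0]
force: [-0.3, 0.4, -1.6]
finger_gap: 80.1
gripper_force: 0.0
[638.6  35.5 170.6]
[291 366 141  54] ((361.0, 416.5), 70.04473114013672)
[[611.2 186.7  75. ]]
[421 231  39  36] ((440.8157958984375, 249.5), 24.554431915283203)
[[561.2  45.4  75. ]]
[288 205  78  73] ((326.3258972167969, 241.19419860839844), 38.86101150512695)
[[638.9  39.6  75. ]]
[292 187  71  37] ((327.0416259765625, 220.52862548828125), 35.045719146728516)
[[638.5  25.1  75. ]]
```

Converted, 26.2 mm is 1.048, -25 mm is -1.

```bash
echo '[{"pos":[-1,1.048,0]},{"pos":[-1,1.048,0]},{"pos":[-1,1.048,0]},{"pos":[-1,1.048,0]},{"pos":[-1,1.048,0]},{"pos":[-1,1.048,0]},{"pos":[-1,1.048,0]},{},{}]' | python3 nudge.py 75
python3 - <<'E'
from h import *
im,K,E=grab("wrist"); np.savez("p3.npz",im=im,K=K,E=E); print(manip.sense()["position"])
for c in blobs(im,(0,0,140),(179,60,255),500,(180,100,460,420)):
    u=cv2.minEnclosingCircle(c);print(np.array(cv2.boundingRect(c)),u,onz(u[0],K,E,55))
E
```

```text
time: 12.2
position: [453.5, 211.3, 169.1]
orientation: [179.9, -0.1, -89.8]
force: [-0.0, -0.2, -0.7]
finger_gap: 75.1
gripper_force: 0.0
[454.3 210.7 169.2]
[180 192  47 138] ((180.0, 260.5), 68.5000991821289) [[559.2 235.9  55. ]]
[295 188  54  66] ((321.8144836425781, 220.67320251464844), 32.683448791503906) [[455.3 205.3  55. ]]
```

```bash
echo '[{"pos":[0,0,1.2]},{"pos":[0,0,1.2]},{"pos":[0,0,1.2]},{"pos":[0,0,1.2]},{"pos":[0,0,0.72]},{"pos":[0,0,0.44]},{},{}]' | python3 nudge.py
echo '[{},{},{},{},{},{},{},{}]' | python3 nudge.py 28 30
echo '[{"pos":[0,0,-0.4]},{"pos":[0,0,-1.2]},{"pos":[0,0,-1.2]},{"pos":[0,0,-1.2]},{},{}]' | python3 nudge.py
```

```text
time: 12.92
position: [455.2, 209.1, 20.0]
orientation: [179.9, -0.1, -90.1]
force: [-0.0, 0.4, 0.9]
finger_gap: 75.2
gripper_force: 0.0
time: 13.58
position: [455.7, 210.8, 22.0]
orientation: [-179.9, 0.1, -90.0]
force: [0.5, -2.2, 6.0]
finger_gap: 39.0
gripper_force: 30.2
time: 14.08
position: [455.7, 211.3, 122.9]
orientation: [-179.8, 0.2, -90.0]
force: [-1.5, -0.3, -1.9]
finger_gap: 39.1
gripper_force: 30.6
```

Converted, 30.5 mm is 1.22, -23.5 mm is -0.94.

```bash
echo '[{"pos":[1.22,-0.94,0]},{"pos":[1.22,-0.94,0]},{"pos":[1.22,-0.94,0]},{"pos":[1.22,-0.94,0]},{"pos":[1.22,-0.94,0]},{"pos":[1.22,-0.94,0]},{"pos":[1.22,-0.94,0]},{"pos":[1.22,-0.94,0]},{},{},{}]' | python3 nudge.py
python3 - <<'E'
from h import *
im,K,E=grab("wrist"); cv2.imwrite("pics/w3.png",im[:,:,::-1]);np.savez("p4.npz",im=im,K=K,E=E); print(manip.sense()["position"],manip.sense()["orientation"])
for c in blobs(im,(0,0,100),(179,60,255),500,(180,100,460,420)):
    u=cv2.minEnclosingCircle(c);print(np.array(cv2.boundingRect(c)),u)
E
```

```text
time: 15.0
position: [642.0, -34.0, 119.1]
orientation: [179.8, -0.0, -90.1]
force: [0.7, 0.4, -1.6]
finger_gap: 39.3
gripper_force: 30.9
[642.1 -33.3 119.7] [179.9  -0.  -90. ]
[379 292  29  58] ((387.5, 320.5), 29.740644454956055)
[243 292  29  59] ((263.0, 321.0), 30.083316802978516)
[269 247 113 171] ((328.20147705078125, 332.21343994140625), 85.24195861816406)
```

View pics/w3.png

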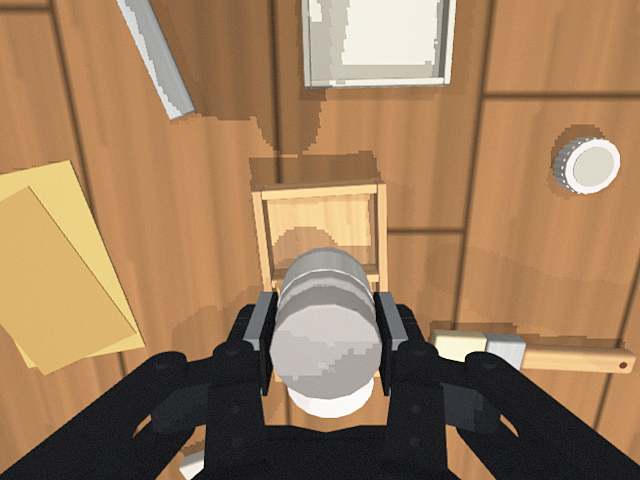

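```bash
python3 - <<'E'
from h import *
d=np.load("p4.npz");K,E=d["K"],d["E"]
print(onz([(253,189),(386,182),(275,281),(378,278)],K,E,25))
print(onz([(326,301),(326,399),(270,350),(381,350)],K,E,155))
E
```

```text
[[687.2 -66.5  25. ]
 [602.8 -70.9  25. ]
 [675.9  -2.5  25. ]
 [605.   -4.6  25. ]]
[[641.5 -55.2 155. ]
 [641.5 -17.1 155. ]
 [660.1 -37.1 155. ]
 [623.2 -37.  155. ]]
```

Converted, 20 mm is 0.8, 12 mm is 0.48.

```bash
echo '[{"pos":[0,0,1]},{"pos":[0,0,1]},{"pos":[0,0,0.8]},{"pos":[0,0,0.48]},{"pos":[0,0,0.32]},{"pos":[0,0,0.16]},{},{}]' | python3 nudge.py
echo '[{},{},{},{},{}]' | python3 nudge.py 62
echo '[{"pos":[0,0,-0.8]},{"pos":[0,0,-1.2]},{"pos":[0,0,-1.2]},{"pos":[0,0,-1.2]},{"pos":[0,0,-1.2]},{},{}]' | python3 nudge.py
python3 - <<'E'
from h import *
im,K,E=grab("wrist"); np.savez("p5.npz",im=im,K=K,E=E); print(manip.sense()["position"])
for v in(140,200):
  for c in blobs(im,(0,0,v),(179,60,255),500,(180,100,460,420)):
    u=cv2.minEnclosingCircle(c);print(np.array(cv2.boundingRect(c)),u,onz(u[0],K,E,60))
E
```

```text
time: 15.72
position: [643.8, -32.9, 28.0]
orientation: [-179.9, 0.0, -89.9]
force: [0.6, 0.5, -1.2]
finger_gap: 39.4
gripper_force: 30.9
time: 16.13
position: [643.3, -33.5, 27.2]
orientation: [-180.0, 0.0, -90.0]
force: [-0.0, 0.9, -0.2]
finger_gap: 62.2
gripper_force: 0.0
time: 16.72
position: [644.3, -33.4, 169.5]
orientation: [-179.7, 0.1, -90.0]
force: [-0.7, 0.2, -1.1]
finger_gap: 62.0
gripper_force: 0.0
[643.2 -33.5 167.6]
[297 302  73  63] ((332.8802795410156, 332.5), 36.15095138549805) [[638.4  48.6  60. ]]
[299 268  68  48] ((333.14324951171875, 302.2254333496094), 35.252838134765625) [[638.4  22.7  60. ]]
[299 190  56  68] ((325.5, 223.32089233398438), 33.7718620300293) [[644.2 -38.6  60. ]]
[297 303  73  62] ((333.0, 334.0), 36.01398468017578) [[638.3  49.9  60. ]]
[300 205  55  53] ((326.9903869628906, 231.0), 27.304296493530273) [[643.1 -33.   60. ]]
```

Careful with the scale: shifts go in units of 25 mm and turns go in units of 4 degrees. That gives: 28.9 mm is 1.156, 28.7 mm is 1.148.

```bash
echo '[{"pos":[-0.704,1.148,0]},{"pos":[-0.704,1.148,0]},{"pos":[-0.704,1.148,0]},{"pos":[-0.704,1.148,0]},{"pos":[-0.704,1.148,0]},{"pos":[-0.696,1.156,0]},{}]' | python3 nudge.py  40
echo '[{"turn_vec":[0,0,-1.75]},{"turn_vec":[0,0,-1.75]},{"turn_vec":[0,0,-1.75]},{"turn_vec":[0,0,-1.75]},{"turn_vec":[0,0,-1.75]},{"turn_vec":[0,0,-1.75]},{"turn_vec":[0,0,-1.75]},{"turn_vec":[0,0,-1.75]},{"turn_vec":[0,0,-1.75]},{"turn_vec":[0,0,-1.75]},{"turn_vec":[0,0,-1.75]},{"turn_vec":[0,0,-1.75]}]' | python3 nudge.py
echo '[{"turn_vec":[0,0,-0.525]},{},{}]' | python3 nudge.py
python3 - <<'E'
from h import *
im,K,E=grab("wrist"); cv2.imwrite("pics/w4.png",im[:,:,::-1]);np.savez("p6.npz",im=im,K=K,E=E); print(manip.sense()["position"])
c,s=np.cos(np.radians(-3.9)),np.sin(np.radians(-3.9))
P=[[477.8+c*x,71.4+s*x,12] for x in(-80,-7,10,40,80)]
print(proj(P,K,E))
h=[c for c in blobs(im,(8,60,205),(30,128,255),600,(150,60,500,420))]
for c in h: r=cv2.minAreaRect(c); print(r,onz(r[0],K,E,12))
for c in blobs(im,(80,5,80),(125,60,235),300,(200,60,450,300)): r=cv2.minAreaRect(c); print("ferr",r,onz(r[0],K,E,13))
E
```

```text
time: 17.35
position: [465.8, 72.7, 165.8]
orientation: [179.8, -0.0, -89.9]
force: [-0.9, -0.3, -1.8]
finger_gap: 40.0
gripper_force: 0.0
time: 18.35
position: [469.9, 71.4, 165.7]
orientation: [179.9, 0.1, -5.7]
force: [-0.8, 0.5, 0.4]
finger_gap: 39.8
gripper_force: 0.0
time: 18.6
position: [470.2, 71.5, 166.1]
orientation: [179.9, 0.1, -4.0]
force: [0.4, 0.8, 0.3]
finger_gap: 40.2
gripper_force: 0.0
[470.3  71.6 166.2]
[[325.7 295.1]
 [325.7 214.2]
 [325.7 193.6]
 [325.6 155.5]
 [325.6 100.7]]
((325.4999694824219, 244.5), (98.99998474121094, 18.999996185302734), 90.0) [[444.7  73.8  12. ]]
```

View pics/w4.png

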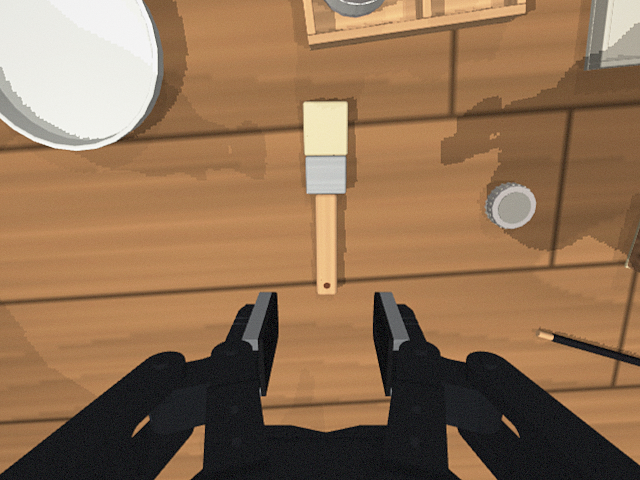

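Converted, 12 mm is 0.48, 30 mm is 1.2.

```bash
echo '[{"pos":[0,0,1.2]},{"pos":[0,0,1.2]},{"pos":[0,0,1.2]},{"pos":[0,0,1.2]},{"pos":[0,0,0.96]},{"pos":[0,0,0.48]},{"pos":[0,0,0.3]},{},{}]' | python3 nudge.py
echo '[{},{},{},{},{},{},{}]' | python3 nudge.py 8 35
echo '[{"pos":[0,0,-0.4]},{"pos":[0,0,-0.8]},{"pos":[0,0,-1.2]},{"pos":[0,0,-1.2]},{},{}]' | python3 nudge.py
```

```text
time: 19.4
position: [470.8, 71.8, 3.6]
orientation: [180.0, 0.0, -3.9]
force: [0.9, 0.1, -0.1]
finger_gap: 40.3
gripper_force: 0.0
time: 19.98
position: [471.5, 72.2, 4.7]
orientation: [-179.9, -0.1, -3.9]
force: [-1.2, 0.7, 6.9]
finger_gap: 16.8
gripper_force: 34.8
time: 20.48
position: [471.9, 72.6, 95.6]
orientation: [-179.8, -0.2, -3.9]
force: [0.3, -0.0, -1.7]
finger_gap: 16.8
gripper_force: 34.4
```

Converted, 7 degrees is 1.75.

```bash
echo '[{"turn_vec":[0,0,1.775]},{"turn_vec":[0,0,1.775]},{"turn_vec":[0,0,1.775]},{"turn_vec":[0,0,1.775]},{"turn_vec":[0,0,1.775]},{"turn_vec":[0,0,1.775]},{"turn_vec":[0,0,1.775]},{"turn_vec":[0,0,1.775]},{"turn_vec":[0,0,1.775]},{"turn_vec":[0,0,1.775]},{"turn_vec":[0,0,1.775]},{"turn_vec":[0,0,1.75]}]' | python3 nudge.py >/dev/null
echo '[{"pos":[1.332,-0.6,0]},{"pos":[1.332,-0.6,0]},{"pos":[1.332,-0.6,0]},{"pos":[1.332,-0.6,0]},{"pos":[1.332,-0.6,0]},{"pos":[1.332,-0.6,0]},{"pos":[1.332,-0.6,0]},{"pos":[1.332,-0.6,0]},{"pos":[1.336,-0.616,0]},{},{}]' | python3 nudge.py
python3 - <<'E'
from h import *
im,K,E=grab("wrist"); cv2.imwrite("pics/w5.png",im[:,:,::-1]);np.savez("p7.npz",im=im,K=K,E=E); print(manip.sense()["position"],manip.sense()["orientation"])
E
```

```text
time: 22.4
position: [610.6, -227.4, 91.2]
orientation: [179.8, 0.0, -89.2]
force: [-0.8, 0.3, -0.1]
finger_gap: 16.6
gripper_force: 34.4
[ 610.3 -226.2   91.6] [179.8   0.  -89.1]
```

View pics/w5.png

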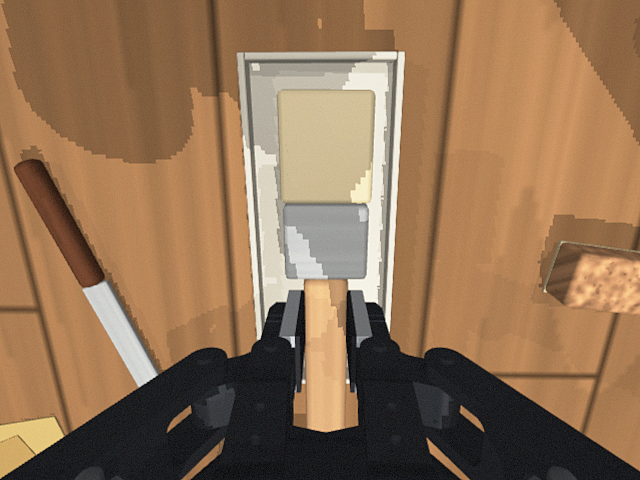

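```bash
echo '[{"pos":[0,0,1]},{"pos":[0,0,1]},{"pos":[0,0,0.72]},{"pos":[0,0,0.4]},{"pos":[0,0,0.2]},{"pos":[0,0,0.08]},{},{}]' | python3 nudge.py
echo '[{},{},{},{}]' | python3 nudge.py 34
echo '[{"pos":[0,0,-0.4]},{"pos":[0,0,-1.2]},{"pos":[0,0,-1.6]},{"pos":[0,0,-1.6]},{"pos":[0,0,-1.6]},{},{}]' | python3 nudge.py
python3 - <<'E'
from h import *
im,K,E=grab("wrist"); cv2.imwrite("pics/w6.png",im[:,:,::-1]);np.savez("p8.npz",im=im,K=K,E=E); print(manip.sense()["position"],manip.sense()["orientation"])
E
```

```text
time: 23.12
position: [612.0, -225.1, 9.5]
orientation: [-179.9, -0.0, -88.9]
force: [-0.2, -0.3, -0.5]
finger_gap: 16.8
gripper_force: 34.4
time: 23.45
position: [611.6, -225.6, 8.8]
orientation: [-180.0, -0.0, -89.0]
force: [0.2, -0.2, 0.4]
finger_gap: 34.0
gripper_force: 0.0
time: 24.03
position: [613.1, -225.9, 172.9]
orientation: [-179.6, -0.1, -89.0]
force: [-0.3, 1.3, -1.1]
finger_gap: 34.2
gripper_force: 0.0
[ 611.8 -225.6  170.4] [-179.8   -0.   -89. ]
```

View pics/w6.png

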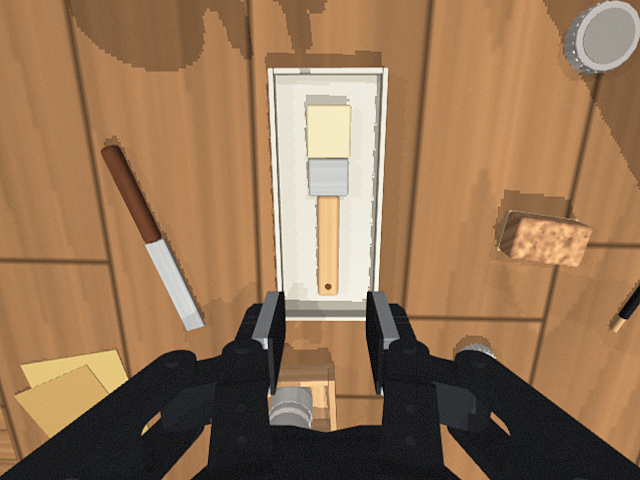

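Converted, 28.3 mm is 1.132, 18.9 mm is 0.756, -1 degrees is -0.25.

```bash
echo '[{"pos":[0.756,1.132,0]},{"pos":[0.756,1.132,0]},{"pos":[0.756,1.132,0]},{"pos":[0.756,1.132,0]},{"pos":[0.756,1.132,0]},{"pos":[0.756,1.132,0]},{"pos":[0.76,1.14,0],"turn_vec":[0,0,-0.25]},{},{}]' | python3 nudge.py 66
python3 - <<'E'
from h import *
im,K,E=grab("wrist"); np.savez("p9.npz",im=im,K=K,E=E); print(manip.sense()["position"],manip.sense()["orientation"])
d=np.load("s6.npz")
for v in(100,):
  for c in blobs(im,(0,0,v),(179,60,255),500,(180,100,460,340)):
    u=cv2.fitEllipse(c);print(np.array(cv2.boundingRect(c)),u,onz(u[0],K,E,15),tri((u[0],K,E),((418.1,159.3),d["K"],d["E"])))
E
```

```text
time: 24.83
position: [413.3, -362.0, 167.6]
orientation: [179.9, 0.1, -88.1]
force: [1.0, -0.1, 0.7]
finger_gap: 65.7
gripper_force: 0.0
[ 414.4 -361.6  167.8] [179.9   0.  -88.1]
[415 298  35  42] ((432.6505126953125, 320.3438415527344), (12.798084259033203, 61.02410125732422), 151.3026580810547) [[ 313.8 -268.2   15. ]] (array([ 430.4, -393.3,  236.6]), [39.089090069788426, 39.089090069788476])
[201 298  35  42] ((217.853759765625, 320.40277099609375), (13.041977882385254, 60.18924331665039), 29.13905143737793) [[ 504.8 -262.2   15. ]] (array([ 454.7, -376.4,  195.3]), [7.018671980222119, 7.018671980222304])
[294 186  58  58] ((322.7344970703125, 214.70753479003906), (55.929054260253906, 56.76456069946289), 3.5654265880584717) [[ 414.6 -362.1   15. ]] (array([ 414.6, -361. ,   10.9]), [0.023938814735921535, 0.02393881473590567])
```

Converted, 4 mm is 0.16, 30 mm is 1.2, 2 degrees is 0.5.

```bash
echo '[{"pos":[0,0,1.2],"turn_vec":[0,0,0.5]},{"pos":[0,0,1.2]},{"pos":[0,0,1.2]},{"pos":[0,0,1.2]},{"pos":[0,0,1]},{"pos":[0,0,0.48]},{"pos":[0,0,0.24]},{"pos":[0,0,0.16]},{},{}]' | python3 nudge.py
echo '[{},{},{},{},{},{},{}]' | python3 nudge.py 34 30
```

```text
time: 25.72
position: [416.3, -361.4, 2.1]
orientation: [-180.0, -0.0, -89.9]
force: [-0.3, -0.6, 0.5]
finger_gap: 66.5
gripper_force: 0.0
time: 26.3
position: [416.2, -361.7, 2.8]
orientation: [-179.9, -0.0, -90.0]
force: [-0.7, 1.4, 6.7]
finger_gap: 44.7
gripper_force: 30.2
```

```bash
echo '[{"pos":[0,0,-0.2]},{"pos":[0,0,-1]},{"pos":[0,0,-1.6]},{"pos":[0,0,-1.6]},{"pos":[0,0,-1.6]},{"pos":[0,0,-1.6]},{}]' | python3 nudge.py
echo '[{"pos":[-1.56,-0.44,0]},{"pos":[-1.56,-0.44,0]},{"pos":[-1.56,-0.44,0]},{"pos":[-1.56,-0.44,0]},{"pos":[-1.56,-0.44,0]},{"pos":[-1.56,-0.44,0]},{"pos":[-1.56,-0.44,0]},{"pos":[-1.56,-0.44,0]},{"pos":[-1.56,-0.44,0]},{"pos":[-1.56,-0.44,0]},{"pos":[-1.56,-0.44,0]},{"pos":[-1.56,-0.44,0]}]' | python3 nudge.py >/dev/null
echo '[{"pos":[-1.56,-0.44,0]},{"pos":[-1.56,-0.44,0]},{"pos":[-1.56,-0.44,0]},{"pos":[-1.56,-0.44,0]},{"pos":[-1.52,-0.52,0]},{},{},{}]' | python3 nudge.py
python3 - <<'E'
from h import *
im,K,E=grab("wrist"); cv2.imwrite("pics/w7.png",im[:,:,::-1]);np.savez("p10.npz",im=im,K=K,E=E); print(manip.sense()["position"],manip.sense()["orientation"])
E
```

```text
time: 26.88
position: [418.8, -363.9, 201.1]
orientation: [-179.3, -0.4, -89.9]
force: [2.0, -1.8, 1.2]
finger_gap: 44.7
gripper_force: 30.8
time: 28.55
position: [603.9, 300.5, 191.3]
orientation: [180.0, -0.0, -90.0]
force: [-0.8, -0.1, 0.2]
finger_gap: 44.5
gripper_force: 30.8
[604.  299.9 191.7] [180.  -0. -90.]
```

View pics/w7.png

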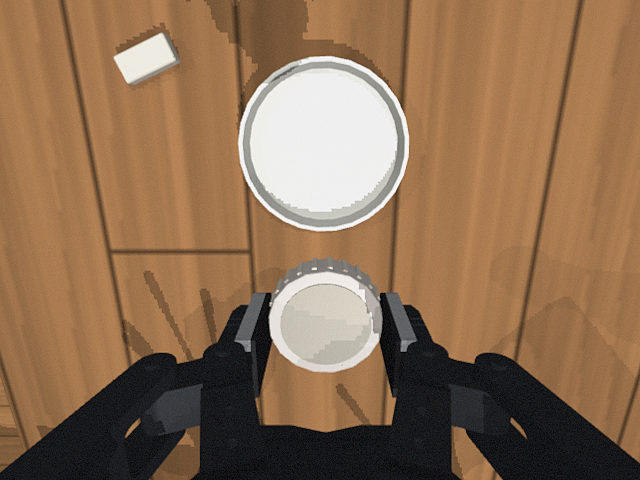

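```bash
python3 - <<'E'
from h import *
d=np.load("p10.npz");K,E,im=d["K"],d["E"],d["im"]; s=np.load("s1.npz")
c=max(blobs(im,(0,0,100),(179,60,255),5000,(200,30,450,250)),key=cv2.contourArea)
# ray-cast the rim contour onto planes and fit a circle
def circ(c,K,E,z):
    P=onz(cv2.convexHull(c)[:,0].astype(float),K,E,z)[:,:2];(x,y),r=cv2.minEnclosingCircle(P.astype(np.float32)); 
    A=np.c_[2*P,np.ones(len(P))];q=np.linalg.lstsq(A,(P**2).sum(1),rcond=None)[0];return q[:2],np.sqrt(q[2]+q[:2]@q[:2])
c1=max(blobs(s["im"],(0,0,100),(179,60,255),5000,(100,60,330,280)),key=cv2.contourArea)
for z in(10,20,30): print(z,circ(c,K,E,z),circ(c1,s["K"],s["E"],z))
u=cv2.fitEllipse(c)[0];u1=cv2.fitEllipse(c1)[0];print(u,u1,tri((u,K,E),(u1,s["K"],s["E"])))
print(onz([(326,321),(326,272),(326,371)],K,E,205))
E
```

```text
10 (array([605. , 250.7]), np.float64(71.95374626662992)) (array([607.9, 251.4]), np.float64(71.80228799442371))
20 (array([604.9, 249.8]), np.float64(69.73872479731813)) (array([605. , 249.9]), np.float64(69.83329510247349))
30 (array([604.9, 249. ]), np.float64(67.52370332799921)) (array([602.1, 248.4]), np.float64(67.86430221052196))
(323.2095947265625, 143.1759490966797) (215.8095703125, 169.05422973632812) (array([604.9, 245.2,  20.7]), [0.322688864486899, 0.32268886448686757])
[[603.3 299.6 205. ]
 [603.3 278.8 205. ]
 [603.2 322.7 205. ]]
```

```bash
echo '[{"pos":[1.016,-0.056,0]},{"pos":[0,0,1.6]},{"pos":[0,0,1.6]},{"pos":[0,0,1.6]},{"pos":[0,0,1.2]},{"pos":[0,0,0.72]},{"pos":[0,0,0.32]},{},{},{}]' | python3 nudge.py
```

```text
time: 29.43
position: [606.9, 275.6, 17.7]
orientation: [-179.9, 0.1, -90.0]
force: [0.2, -0.2, 0.0]
finger_gap: 44.4
gripper_force: 30.8
```

Converted, 5 mm is 0.2, 3.5 mm is 0.14.

```bash
echo '[{"pos":[0,0,0.2]},{"pos":[0,0,0.14]},{},{},{}]' | python3 nudge.py
```

```text
time: 29.85
position: [606.3, 275.7, 7.9]
orientation: [-179.9, 0.1, -90.0]
force: [-0.5, 0.6, 5.2]
finger_gap: 44.7
gripper_force: 31.3
```

Slight floor contact (5 N): release and move on to the small lid.

```bash
echo '[{},{},{},{}]' | python3 nudge.py 56
echo '[{"pos":[0,0,-0.4]},{"pos":[0,0,-1.2]},{"pos":[0,0,-1.6]},{"pos":[0,0,-1.6]},{"pos":[0,0,-1.6]},{},{}]' | python3 nudge.py
python3 - <<'E'
from h import *
im,K,E=grab("wrist"); cv2.imwrite("pics/w8.png",im[:,:,::-1]);np.savez("p11.npz",im=im,K=K,E=E); print(manip.sense()["position"],manip.sense()["orientation"])
E
```

```text
time: 30.18
position: [605.4, 275.0, 6.6]
orientation: [180.0, -0.0, -90.0]
force: [-1.0, -0.8, -0.8]
finger_gap: 55.8
gripper_force: 0.0
time: 30.77
position: [607.1, 276.2, 171.4]
orientation: [-179.7, 0.2, -90.0]
force: [-0.4, -0.4, -1.5]
finger_gap: 55.8
gripper_force: 0.0
[605.9 275.5 168.8] [-179.9    0.1  -90. ]
```

View pics/w8.png

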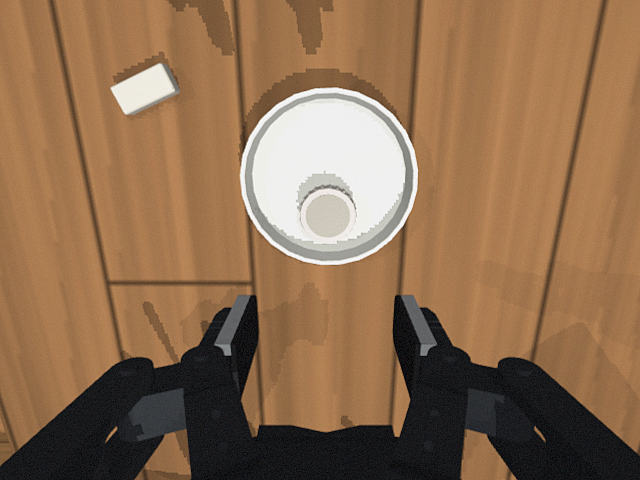

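```bash
python3 - <<'E'
from h import *
d=np.load("p11.npz");K,E,im=d["K"],d["E"],d["im"]
print("lid",onz([(328,215),(328,188),(328,243)],K,E,20))
print("dish",onz([(329,88),(329,264),(241,172),(417,172)],K,E,20))
E
echo '[{"pos":[1.42,0.556,0]},{"pos":[1.42,0.556,0]},{"pos":[1.42,0.556,0]},{"pos":[1.42,0.556,0]},{"pos":[1.42,0.556,0]},{"pos":[1.42,0.556,0]},{"pos":[1.42,0.556,0]},{"pos":[1.42,0.556,0]},{"pos":[1.42,0.556,0]},{"pos":[1.42,0.556,0]},{},{}]' | python3 nudge.py 56
python3 - <<'E'
from h import *
im,K,E=grab("wrist"); np.savez("p12.npz",im=im,K=K,E=E); print(manip.sense()["position"],manip.sense()["orientation"])
d=np.load("s4.npz")
for c in blobs(im,(0,0,100),(179,60,255),500,(240,100,400,340)):
    u=cv2.fitEllipse(c);print(u,onz(u[0],K,E,14),tri((u[0],K,E),((361.9,202.4),d["K"],d["E"])))
E
```

```text
lid [[605.2 276.5  20. ]
 [605.3 254.4  20. ]
 [605.1 300.4  20. ]]
dish [[604.8 180.8  20. ]
 [604.2 319.1  20. ]
 [673.1 242.   20. ]
 [536.  241.7  20. ]]
time: 31.82
position: [465.2, -81.6, 166.2]
orientation: [179.9, -0.0, -90.2]
force: [0.2, 1.4, 0.0]
finger_gap: 55.9
gripper_force: 0.0
[466.  -80.6 166.4] [179.9  -0.  -90.1]
((322.72125244140625, 216.45840454101562), (44.05004119873047, 44.838504791259766), 172.57077026367188) [[466.4 -80.6  14. ]] (array([466.4, -79.4,   9.9]), [0.0555647965659645, 0.05556479656599014])
```

```bash
echo '[{"pos":[0,0,1.2]},{"pos":[0,0,1.2]},{"pos":[0,0,1.2]},{"pos":[0,0,1.2]},{"pos":[0,0,1]},{"pos":[0,0,0.48]},{"pos":[0,0,0.2]},{"pos":[0,0,0.1]},{},{}]' | python3 nudge.py
echo '[{},{},{},{},{},{},{}]' | python3 nudge.py 24 30
echo '[{"pos":[0,0,-0.2]},{"pos":[0,0,-1]},{"pos":[0,0,-1.6]},{"pos":[0,0,-1.6]},{},{}]' | python3 nudge.py
```

```text
time: 32.7
position: [467.5, -79.3, 3.1]
orientation: [-179.9, 0.0, -89.9]
force: [0.0, -0.4, 0.2]
finger_gap: 55.9
gripper_force: 0.0
time: 33.28
position: [467.6, -79.6, 3.7]
orientation: [-179.9, 0.0, -90.0]
force: [-1.4, 2.0, 5.2]
finger_gap: 34.6
gripper_force: 29.3
time: 33.78
position: [468.6, -79.5, 115.9]
orientation: [-179.6, 0.1, -90.0]
force: [0.7, -0.4, -0.4]
finger_gap: 34.8
gripper_force: 30.0
```

```bash
echo '[{"pos":[-1.348,-0.612,0]},{"pos":[-1.348,-0.612,0]},{"pos":[-1.348,-0.612,0]},{"pos":[-1.348,-0.612,0]},{"pos":[-1.348,-0.612,0]},{"pos":[-1.348,-0.612,0]},{"pos":[-1.348,-0.612,0]},{"pos":[-1.348,-0.612,0]},{"pos":[-1.348,-0.612,0]},{},{},{}]' | python3 nudge.py
python3 - <<'E'
from h import *
im,K,E=grab("wrist"); cv2.imwrite("pics/w9.png",im[:,:,::-1]);np.savez("p13.npz",im=im,K=K,E=E); print(manip.sense()["position"],manip.sense()["orientation"])
E
```

```text
time: 34.78
position: [603.5, 223.1, 111.3]
orientation: [179.9, -0.1, -90.0]
force: [0.3, -0.9, 0.9]
finger_gap: 34.6
gripper_force: 30.1
[603.6 222.7 111.7] [179.9  -0.1 -90. ]
```

View pics/w9.png

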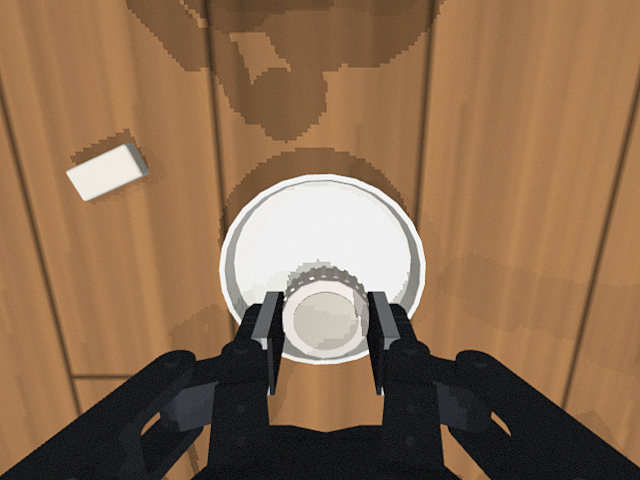

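Converted, 25 mm is 1, -1 mm is -0.04.

```bash
echo '[{"pos":[0,-0.04,1]},{"pos":[0,0,1.2]},{"pos":[0,0,0.88]},{"pos":[0,0,0.48]},{"pos":[0,0,0.32]},{"pos":[0,0,0.16]},{"pos":[0,0,0.1]},{},{},{}]' | python3 nudge.py
```

```text
time: 35.67
position: [606.0, 223.9, 10.1]
orientation: [-179.9, 0.1, -90.0]
force: [-0.4, -0.5, 0.0]
finger_gap: 34.3
gripper_force: 30.1
```

Converted, 1 mm is 0.04, 0.5 mm is 0.02.

```bash
echo '[{"pos":[0,0,0.04]},{"pos":[0,0,0.02]},{},{}]' | python3 nudge.py
echo '[{},{},{},{}]' | python3 nudge.py 46
echo '[{"pos":[0,0,-0.4]},{"pos":[0,0,-1.2]},{"pos":[0,0,-1.6]},{"pos":[0,0,-1.6]},{"pos":[0,0,-1.6]},{},{}]' | python3 nudge.py
echo '[{"pos":[-1.2,0,-0.4]},{"pos":[-1.2,0,-0.4]},{"pos":[-1.2,0,-0.4]},{"pos":[-1.2,0,-0.4]},{"pos":[-1.2,0.8,0]},{"pos":[-1.2,0.8,0]},{"pos":[-0.8,0.8,0]},{"pos":[-0.8,0.8,0]},{"pos":[-0.8,0.8,0]},{},{}]' | python3 nudge.py 85
python3 - <<'E'
from h import *
t=manip.get_image("top");s=manip.get_image("scene");w=manip.get_image("wrist")
print(manip.sense()["time"],manip.sense()["qd"])
a=cv2.resize(t[150:280,130:500],(740,260),interpolation=3);b=cv2.resize(s[180:350,120:490],(740,340),interpolation=3)
cv2.imwrite("pics/final.png",np.vstack([a,b])[:,:,::-1])
E
```

```text
time: 36.0
position: [605.9, 223.9, 8.7]
orientation: [-179.9, 0.0, -90.0]
force: [-1.6, -0.0, 5.5]
finger_gap: 34.4
gripper_force: 30.6
time: 36.33
position: [605.4, 223.5, 7.4]
orientation: [180.0, -0.0, -90.0]
force: [0.1, 0.7, 0.4]
finger_gap: 46.1
gripper_force: 0.0
time: 36.92
position: [606.9, 224.4, 171.7]
orientation: [-179.7, 0.2, -90.0]
force: [0.6, -0.4, -0.8]
finger_gap: 45.8
gripper_force: 0.0
time: 37.83
position: [503.8, 464.3, 206.5]
orientation: [179.9, -0.1, -89.8]
force: [0.6, -0.1, 0.4]
finger_gap: 85.1
gripper_force: 0.0
37.9833 [-0.7 -0.2  0.2 -0.   0.1  0. ]
```

View pics/final.png

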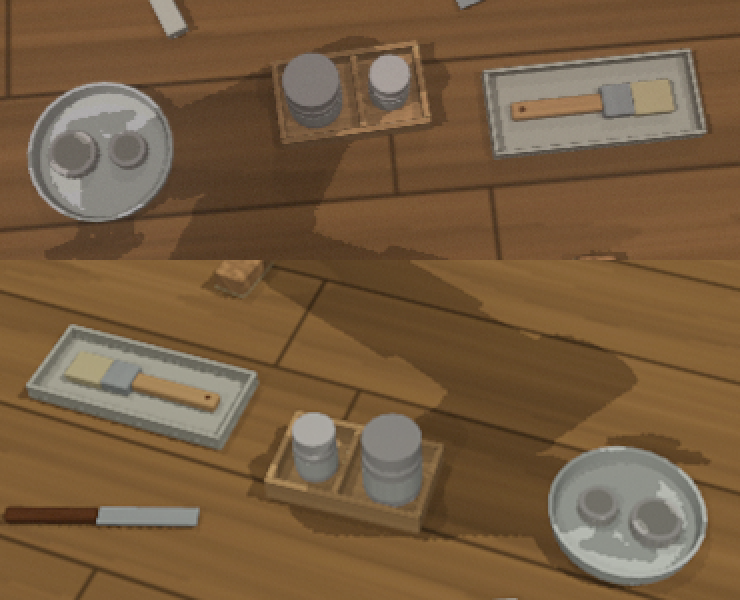

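Both views show the pots upright in their correct bays, the brush flat and lengthwise in its tray, and both lids flat and apart in the dish. The arm is clear of everything.

```bash
echo '[{},{},{},{}]' | python3 nudge.py >/dev/null; python3 -c "
from station import manip; print(manip.close_job())"
```

```text
the job is handed in; nothing more can be done
None
```

The job is handed in after about 38 s of the 122 s allowed: both pots stand upright in their bays, the brush lies flat and lengthwise in the glazed tray, and both lids lie flat side by side in the dish, with the gripper clear of everything.

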